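Sort the salsa makings into their bowls

ROBOT

A 7-joint arm with a two-finger parallel gripper is mounted at the origin on the work surface. World frame = base frame: x ahead of the robot, y to its left, z up, the work surface at z = 0. Lengths are in mm, angles in rad, forces in N, time in s.
With the tool pointing down it reaches from about 350 to 900 mm from the base axis. Payload 8.1 kg.
Tool frame: the origin (TCP) lies midway between the tips of the shut fingers; the grasp point (between the pads) lies 19 mm behind it; z points along the fingers, y is the line along which they close (so a half turn about z gives the same grasp; the last joint's range is limited). The gripper opens to 85 mm and grips with 20 to 120 N. Pads are 22 mm wide; open, the fingers measure 114 mm over their backs; the gripper's body (76 mm by 85 mm) begins 54 mm behind the grasp point. The pads swing forward as they close: fully open they stand 13 mm farther back than shut.
Start: joints at [1.225, 0.434, 0.025, 1.573, -0.012, 1.134, -0.075], TCP at [150.238, -606.688, 231.323] pointing down, gripper open.
Joint ranges: [-2.62, 2.62], [-0.44, 2.09], [-1.27, 1.32], [0.08, 2.57], [-1.32, 4.46], [0.12, 2], [-2.74, 2.74]. Speed limits (rad/s): [2.22, 2.22, 3.01, 3.01, 3.14, 3.14, 3.14].

INTERFACE

Orientations are given as a 3x3 rotation matrix whose columns are the frame's x, y, z axes.
In Python, from cell import move_to, servo_line, movej, command_gripper, sleep, inverse_kinematics, observe, camera, IKError, close_job gives the robot as it stands. Calls block until the motion is done:
- move_to(position, orientation): joint-space move of the TCP to a pose.
- servo_line(position, attitude=None, feed=150): straight line of the TCP; attitude=None keeps the orientation; feed is the mean speed in mm/s.
- movej(angles): joint-space move.
- command_gripper(opening): finger opening in mm; the grip force is fixed at half the most; returns when the fingers have stopped.
- sleep(seconds).
- inverse_kinematics(position, orientation): joint angles nearest the present ones, or None.
- observe(): the state.
- camera(name): name is "scene" or "top" or "wrist"; returns a dict with "image" (480x640x3 uint8, red, green, blue), "depth" (480x640 float32, mm along the optical axis (not along the pixel's ray), 0 where there is no reading), "camera_matrix" (3x3 intrinsics, pixels), "R" (3x3) and "t" (3): a world point X has camera coordinates R X + t; the wrist camera has in their place "tool_from_camera" (4x4, takes a point from camera to tool coordinates, whose origin is the TCP and whose axes are the flange's). Camera axes: x right, y down, z forward; pixel columns grow to the right and rows downward; lengths in mm; the calibration is good to about 2 mm. A picture is of the moment at which its call begins: read the wrist's pose just before it.
A pose or a line that the arm cannot do raises IKError and nothing moves.
- close_job(): hands the job in; it is judged then, once.
The state is a dict: "t": time; "joint_positions": joint angles; "dq": joint speeds; "joint_efforts": joint torques, N m; "ee_pos": TCP position; "tcp_rot": TCP orientation; "wrist_force": force on the tool from outside, world axes, zero at the start; "wrist_torque": the same for the moment, N m; "width": finger opening in mm; "grasp_force": force on a finger pad.
Only numpy, scipy, OpenCV 4.12 (cv2) and the standard library are available. Lean on these libraries where they do the work, as an engineer would, in place of code of your own. Each camera call takes 0.05 s, during which the arm holds its last target. There are 200 camera calls.

TASK

Sort the makings for the three salsas from the chopping board into the bowls on the turntable: both limes into the green bowl, both tomatoes into the red bowl and the garlic into the white bowl. Set each one down on the floor of its bowl rather than dropping it in from above the rim. Leave the bowls standing where they are and the onion where it is on the board.

Things in the scene. Friction and masses are not known exactly. Their poses are not given: they have to be found in the camera images.
- lime_a_mid (a point): first whole lime, bright green, round with a flat foot: 47 mm diameter, 46 mm tall, about 65 g. The point is its centre, half-way up (23 mm above its underside). Starts standing on the chopping board. Belongs in the green bowl
- lime_b_mid (a point): second whole lime, bright green, round with a flat foot: 47 mm diameter, 46 mm tall, about 65 g. The point is its centre, half-way up (23 mm above its underside). Starts standing on the chopping board. Belongs in the green bowl
- tomato_a_mid (a point): first small tomato, red with a green stem star on top, round with a flat foot: 51 mm diameter, 44 mm tall, about 70 g. The point is its centre, half-way up (22 mm above its underside). Starts standing on the chopping board. Belongs in the red bowl
- tomato_b_mid (a point): second small tomato, red with a green stem star on top, round with a flat foot: 51 mm diameter, 44 mm tall, about 70 g. The point is its centre, half-way up (22 mm above its underside). Starts standing on the chopping board. Belongs in the red bowl
- garlic_mid (a point): head of garlic, off-white, round with a flat foot and a thin neck on top: 49 mm diameter at its widest, 50 mm tall, about 50 g. The point is on its axis 20 mm above its underside, at the height of the widest part. Starts standing on the chopping board. Belongs in the white bowl
- onion_mid (a point): purple onion, 68 mm diameter, 70 mm tall, about 180 g; the point is on its axis 30 mm above its underside. It stands on the chopping board among the other things (a pale wooden board 230 x 320 x 18 mm, fixed; things on it are some 90 to 120 mm apart, centre to centre) and stays where it is
- green_bowl: small round ceramic salsa bowl, glazed green, loose (about 300 g), on the wooden turntable (330 mm diameter disc, 30 mm high, which does not turn). Origin: centre of the bowl's underside, z up. Bowl 45 mm high, outer diameter 132 mm at the rim narrowing to 92 mm at the foot; wall 4 mm; inner floor 6 mm above the origin, at least 84 mm across and level, inner width about 124 mm at the rim. The three bowls stand in a ring, centres about 160 mm apart
- red_bowl: small round ceramic salsa bowl, glazed red, loose (about 300 g), on the wooden turntable (330 mm diameter disc, 30 mm high, which does not turn). Origin: centre of the bowl's underside, z up. Bowl 45 mm high, outer diameter 132 mm at the rim narrowing to 92 mm at the foot; wall 4 mm; inner floor 6 mm above the origin, at least 84 mm across and level, inner width about 124 mm at the rim. The three bowls stand in a ring, centres about 160 mm apart
- white_bowl: small round ceramic salsa bowl, glazed white, loose (about 300 g), on the wooden turntable (330 mm diameter disc, 30 mm high, which does not turn). Origin: centre of the bowl's underside, z up. Bowl 45 mm high, outer diameter 132 mm at the rim narrowing to 92 mm at the foot; wall 4 mm; inner floor 6 mm above the origin, at least 84 mm across and level, inner width about 124 mm at the rim. The three bowls stand in a ring, centres about 160 mm apart
Things that resemble listed ones, but are neither listed nor needed, are in the scene too. What is shaped like the part that bears tomato_a_mid but turquoise is not meant. Leave any blue look-alike of the part that bears garlic_mid alone.

How it is judged (in metres and radians):
At the end, for the whole second after the job is handed in: Limes in the green bowl, tomatoes in the red, garlic in the white: each centre within 48 mm of its bowl's axis, 10 to 45 mm above the bowl's underside, at rest. Bowls upright (0.1 rad), at rest, within 30 mm of their start; onion within 20 mm of its start (horizontal distance between each of lime_a_mid, lime_b_mid and green_bowl below 0.048 m and z of lime_a_mid in the frame of green_bowl between 0.01 and 0.045 m and linear speed of each of lime_a, lime_b, tomato_a, tomato_b, garlic, green_bowl, red_bowl, white_bowl below 0.02 m/s and z of lime_b_mid in the frame of green_bowl between 0.01 and 0.045 m and horizontal distance between each of tomato_a_mid, tomato_b_mid and red_bowl below 0.048 m and z of tomato_a_mid in the frame of red_bowl between 0.01 and 0.045 m and z of tomato_b_mid in the frame of red_bowl between 0.01 and 0.045 m and horizontal distance between garlic_mid and white_bowl below 0.048 m and z of garlic_mid in the frame of white_bowl between 0.01 and 0.045 m and angle between each of green_bowl, red_bowl, white_bowl's own z axis and vertical below 0.1 rad and distance of each of green_bowl, red_bowl, white_bowl from where it was at the start of the episode below 0.03 m and distance of onion_mid from where it was at the start of the episode below 0.02 m); the robot touches nothing.
It fails at once if a lime, tomato or the garlic let go well above the rim of its bowl and dropped in ((horizontal distance between lime_a_mid and green_bowl below 0.07 m and z of lime_a_mid in the frame of green_bowl above 0.09 m and contact force between the fingers and lime_a below 0.05 N) or (horizontal distance between lime_b_mid and green_bowl below 0.07 m and z of lime_b_mid in the frame of green_bowl above 0.09 m and contact force between the fingers and lime_b below 0.05 N) or (horizontal distance between tomato_a_mid and red_bowl below 0.07 m and z of tomato_a_mid in the frame of red_bowl above 0.09 m and contact force between the fingers and tomato_a below 0.05 N) or (horizontal distance between tomato_b_mid and red_bowl below 0.07 m and z of tomato_b_mid in the frame of red_bowl above 0.09 m and contact force between the fingers and tomato_b below 0.05 N) or (horizontal distance between garlic_mid and white_bowl below 0.07 m and z of garlic_mid in the frame of white_bowl above 0.09 m and contact force between the fingers and garlic below 0.05 N)).
It fails at once if a bowl lifted, tipped or pushed more than 30 mm from its place ((distance of green_bowl from where it was at the start of the episode above 0.03 m or angle between green_bowl's own z axis and vertical above 0.35 rad) or (distance of red_bowl from where it was at the start of the episode above 0.03 m or angle between red_bowl's own z axis and vertical above 0.35 rad) or (distance of white_bowl from where it was at the start of the episode above 0.03 m or angle between white_bowl's own z axis and vertical above 0.35 rad)).
It fails at once if the onion moved more than 20 mm (distance of onion_mid from where it was at the start of the episode above 0.02 m).
It also fails if it takes over 120 s, if anything falls off the work surface, if the arm or the gripper's body presses on something with over 40 N, if the wrist force passes 120 N, or if a joint passes its speed limit or range.

## Working session

There is one attempt and no reset: what is moved stays moved. The work goes in short steps, each a Python script; the robot and the scene stay as the last script left them, time stands still between calls to the robot, and variables do not carry over. Pictures are saved under pics/ and viewed, at most 14 in all, crops included, and the job is handed in when it is done.

```bash
mkdir -p pics; python3 - <<'E'
from cell import *
import cv2, numpy as np
for n in("top","scene"):
    c=camera(n); cv2.imwrite(f"pics/{n}0.png",c["image"][:,:,::-1]); np.savez(f"{n}0.npz",**c)
    print(n,c["R"],c["t"],c["camera_matrix"])
print(observe()["tcp_rot"],observe()["t"])
E
```

```text
top [[-1.73150930e-02 -9.99843380e-01 -3.66100991e-03]
 [-9.79155983e-01  1.76977073e-02 -2.02337225e-01]
 [ 2.02370326e-01  8.12118927e-05 -9.79309065e-01]] [  2.64508892 589.06264384 943.83886785] [[448.60969415   0.         317.70745762]
 [  0.         448.60969415 236.34476887]
 [  0.           0.           1.        ]]
scene [[-0.06357744  0.99796131  0.00557905]
 [ 0.72351554  0.04994225 -0.68849912]
 [-0.68737411 -0.03973648 -0.72521572]] [  48.82892772 -375.89899112 1211.63959013] [[435.07207073   0.         320.12810224]
 [  0.         435.07207073 239.316144  ]
 [  0.           0.           1.        ]]
[[ 9.70689596e-01  2.40336144e-01 -4.95491375e-04]
 [ 2.40336608e-01 -9.70688630e-01  1.37811011e-03]
 [-1.49758174e-04 -1.45680187e-03 -9.99998928e-01]] 0.1
```

View pics/top0.png

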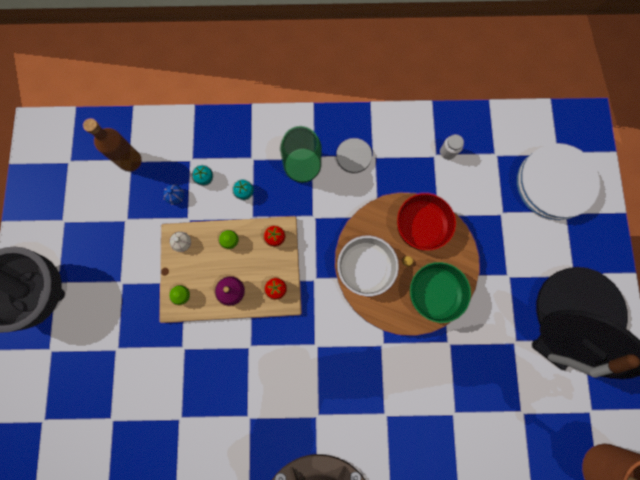

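View pics/scene0.png

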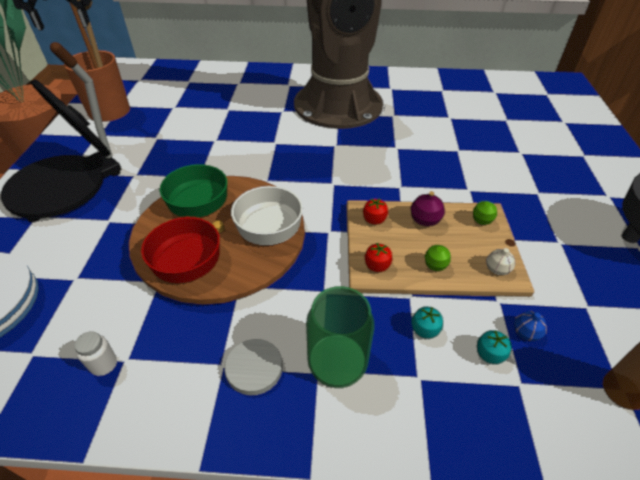

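The top view shows limes at (228,239) and (179,294), tomatoes at (274,236) and (275,289), garlic at (180,241) and the onion at (229,290). The bowls are white (368,265), red (426,222) and green (440,292). The turquoise and blue look-alikes are off the board.

```bash
cat > vis.py <<'E'
import numpy as np, cv2
from scipy.optimize import least_squares
def cloud(c):
    v,u=np.nonzero(c["depth"]>0); d=c["depth"][v,u]
    P=np.linalg.inv(c["camera_matrix"])@np.array([u,v,np.ones_like(u)])*d
    return ((P-np.asarray(c["t"])[:,None]).T@c["R"]), cv2.cvtColor(c["image"],cv2.COLOR_RGB2HSV)[v,u].astype(int)
def px(c,u,v): # world point at pixel
    d=np.median(c["depth"][v-1:v+2,u-1:u+2]); return c["R"].T@(np.linalg.inv(c["camera_matrix"])@[u,v,1]*d-c["t"])
def item(P,x0,r,zc,h):   # ellipsoid of known size and height
    x=np.array(x0[:2])
    for _ in range(4):
        Q=P[(np.hypot(*(P[:,:2]-x).T)<r+8)&(P[:,2]>zc-10)&(P[:,2]<zc+h+6)]
        s=least_squares(lambda p:np.sqrt((((Q[:,:2]-p[:2])/r)**2).sum(1)+((Q[:,2]-zc)/h)**2)*r-r,x,loss="soft_l1",f_scale=2); x=s.x
    return x,np.median(np.abs(s.fun)),Q[:,2].max()
def rim(P,x0):
    x=np.r_[x0[:2],64]
    for _ in range(5):
        d=np.hypot(*(P[:,:2]-x[:2]).T); Q=P[(abs(d-64)<10)&(P[:,2]>69)&(P[:,2]<82)]
        s=least_squares(lambda p:np.hypot(*(Q[:,:2]-p[:2]).T)-p[2],x,loss="soft_l1",f_scale=2); x=s.x
    return x,len(Q),np.median(Q[:,2])
E
python3 - <<'E'
from vis import *
T=np.load("top0.npz");S=np.load("scene0.npz")
its=dict(lime_a=(228,239,23.5,41,23),lime_b=(179,294,23.5,41,23),tom_a=(274,236,25.5,40,22),tom_b=(275,289,25.5,40,22),garlic=(180,241,24.5,38,22),onion=(229,290,34,48,33))
for n,(u,v,r,z,h) in its.items():
    p=px(T,u,v); print(n,p.round(),*[ [np.round(q,1) for q in item(cloud(c)[0],p,r,z,h)] for c in (T,S)])
for n,(u,v) in dict(white=(368,265),red=(426,222),green=(440,292)).items():
    p=px(T,u,v); print(n,p.round(),*[[np.round(q,1) for q in rim(cloud(c)[0],p)] for c in (T,S)])
print("knob",px(T,408,261),"board",px(T,203,270))
E
```

```text
lime_a [585. 192.  66.] [array([589.7, 196.5]), np.float64(0.8), np.float64(68.1)] [array([589. , 196.5]), np.float64(0.6), np.float64(66.7)]
lime_b [466. 296.  65.] [array([465.7, 303. ]), np.float64(0.9), np.float64(67.9)] [array([465. , 302.8]), np.float64(0.8), np.float64(65.7)]
tom_a [591.  90.  63.] [array([595.7,  91.9]), np.float64(2.2), np.float64(67.4)] [array([596.4,  92. ]), np.float64(1.4), np.float64(66.7)]
tom_b [473.  87.  62.] [array([476.3,  89.5]), np.float64(1.8), np.float64(67.8)] [array([476.8,  89.3]), np.float64(1.4), np.float64(66.5)]
garlic [584. 301.  58.] [array([588.3, 308.8]), np.float64(1.2), np.float64(65.3)] [array([586.1, 308.7]), np.float64(1.0), np.float64(65.7)]
onion [471. 184.  81.] [array([472.8, 190.9]), np.float64(1.9), np.float64(86.5)] [array([469.7, 190.4]), np.float64(1.4), np.float64(86.9)]
white [ 526. -120.   36.] [array([ 519.4, -114.1,   62.9]), np.int64(431), np.float64(74.8)] [array([ 521.6, -114.1,   63.1]), np.int64(609), np.float64(73.9)]
red [ 623. -258.   36.] [array([ 615.8, -247.7,   63. ]), np.int64(412), np.float64(74.6)] [array([ 617.8, -247.8,   63.2]), np.int64(736), np.float64(74.0)]
green [ 462. -279.   36.] [array([ 459.6, -267.4,   63. ]), np.int64(440), np.float64(74.4)] [array([ 461.4, -267.6,   63.2]), np.int64(546), np.float64(73.7)]
knob [ 531.78445102 -209.26862818   46.27727884] board [523.25300282 257.08787991  19.49792971]
```

```bash
cat > bot.py <<'E'
from cell import *
import numpy as np
R=np.array([[0,1,0],[1,0,0],[0,0,-1.]])
R2=np.array([[0,-1,0],[-1,0,0],[0,0,-1.]])
ZT=190
def pick(p,zc,d,R=R):
    move_to([*p,ZT],R); command_gripper(76)
    servo_line([*p,zc-18]); command_gripper(d-12)
    servo_line([*p,ZT],feed=250)
    o=observe(); print("held",o["width"],o["grasp_force"],"t",o["t"]); return o["width"]>d-11
def place(p,rest,d,R=R,fmax=2.0):
    """lower until 1 mm above rest height of the centre, or first touch; release slightly"""
    move_to([*p,ZT],R); sleep(.3); f0=observe()["wrist_force"]
    z=rest-18+1; servo_line([*p,z+18],feed=200); h=z+18; sleep(.2)
    print("air",(observe()["wrist_force"]-f0).round(2))
    while h>z:
        h=max(z,h-2); servo_line([*p,h],feed=40); f=observe()["wrist_force"]-f0
        if np.linalg.norm(f)>fmax: break
    print("stop above rest",h-z+1,f.round(2)); command_gripper(observe()["width"]+9)
    servo_line([*p,ZT],feed=200); print("t",observe()["t"])
E
python3 - <<'E'
from bot import *
for M in (R,R2):
    print([None if (q:=inverse_kinematics(list(p),M)) is None else np.round(q,2).tolist() for p in [(589,196,22),(465,303,22),(587,309,20),(589,196,190),(465,303,190),(476,89,22),(520,-114,40),(617,-274,40),(617,-222,190),(460,-292,40)]])
E
```

```text
[[0.07, 0.79, -0.75, 1.73, 0.67, 0.89, -0.97], [-0.2, 0.69, -0.68, 1.91, 0.61, 0.77, -1.23], [-0.04, 0.9, -0.88, 1.61, 0.79, 1.02, -1.18], [0.25, 0.71, -1.09, 1.58, 0.65, 1.26, -0.95], [-0.05, 0.51, -0.88, 1.75, 0.44, 1.09, -1.08], [0.15, 0.58, -0.6, 2.08, 0.55, 0.63, -0.82], [0.5, 0.59, -0.54, 1.96, 0.45, 0.71, -0.31], [0.57, 0.74, -0.37, 1.6, 0.32, 0.87, 0.08], [0.56, 0.57, -0.47, 1.51, 0.27, 1.13, 0.04], [0.74, 0.58, -0.38, 1.94, 0.32, 0.69, 0.17]]
[[0.24, 0.94, -1.08, 1.72, 0.94, 1.08, 1.98], [0.02, 0.87, -1.07, 1.89, 0.93, 0.99, 1.66], [0.04, 0.99, -1.08, 1.6, 0.95, 1.14, 1.87], [0.24, 0.7, -1.07, 1.58, 0.63, 1.25, 2.21], [0.04, 0.58, -1.06, 1.74, 0.55, 1.15, 1.96], [0.45, 0.78, -1.07, 2.06, 0.92, 0.89, 1.98], [-0.6, 0.84, 1.14, 2.05, -0.99, 0.95, -2.05], [0.16, 0.72, 0.29, 1.64, -0.26, 0.83, -2.59], [-0.38, 0.76, 1.15, 1.6, -0.72, 1.26, -2.24], [0.28, 0.55, 0.26, 1.98, -0.23, 0.64, -2.45]]
```

```bash
python3 - <<'E'
from bot import *
o=observe(); p=o["ee_pos"]; servo_line([p[0],p[1],330],feed=250)
move_to([520,-114,300],R); print(observe()["t"])
if pick((587.2,308.8),38,49):
    place((520.5,-114),56,49)
import cv2
c=camera("scene"); cv2.imwrite("pics/g1.png",c["image"][100:340,100:560,::-1]); np.savez("s1.npz",**c)
E
```

```text
2.85
held 44.950719928429365 61.17986041121185 t 7.25
air [ 1.17 -0.12  0.29]
stop above rest 1 [-0.53 -0.69  5.04]
t 13.5583
```

View pics/g1.png

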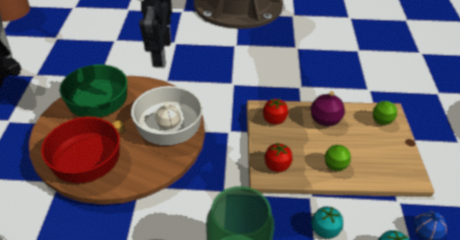

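The garlic stands in the white bowl at crop (167,118), and everything else is where it was. Limes next.

```bash
sed -i 's/^    print("air".*/    f0=observe()["wrist_force"]/' bot.py; sed -i 's/rest-18+1;/rest-18+2;/; s/h-z+1,/h-z+2,/' bot.py
python3 - <<'E'
from bot import *
if pick((589.3,196.5),41,47): place((460.5,-267.5+24.5),59,47)
import cv2
c=camera("top"); cv2.imwrite("pics/l1.png",cv2.resize(c["image"][180:340,150:490,::-1],None,fx=2,fy=2)); np.savez("t1.npz",**c)
from vis import *
P=cloud(c)[0]
print(item(P,(460.5,-243),23.5,59,23),rim(P,(460.5,-267.5)))
E
```

```text
held 43.14459766013693 60.92612058855593 t 17.6667
stop above rest 2 [ 0.15  0.3  -0.12]
t 24.025
(array([ 459.98152838, -243.41218851]), np.float64(0.8926524999147283), np.float64(85.51059132375931)) (array([ 459.69897551, -267.79199405,   63.28582647]), 222, np.float64(74.64441043526764))
```

View pics/l1.png

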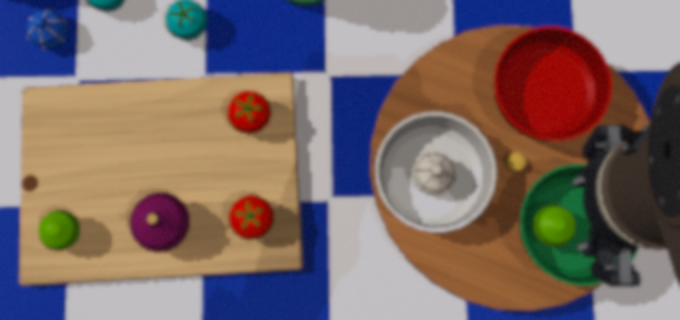

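The first lime stands in the green bowl at crop (555,226), at its planned spot and height, and the bowl hasn't moved. I'll carry on the same way.

```bash
python3 - <<'E'
from bot import *
from vis import *
if pick((465.3,302.9),41,47): place((460.5,-292.7),59,47)
if pick((596,92),40,51):
    place((617,-248+26),58,51)
    P=cloud(camera("scene"))[0]; print(item(P,(617,-222),25.5,58,22),rim(P,(617,-248)))
E
```

```text
held 42.805547550794245 60.91994990129024 t 28.9
stop above rest 2 [-0.08 -0.91  0.49]
t 35.7167
held 47.20748904852397 61.726781447650865 t 40.0667
stop above rest 2 [-0.28 -0.49  1.  ]
t 45.9667
(array([ 616.41394006, -221.85971959]), np.float64(1.440949629676199), np.float64(85.8139656695677)) (array([ 617.82276488, -247.7741753 ,   63.14347427]), 740, np.float64(74.00782548706164))
```

```bash
python3 - <<'E'
from bot import *
from vis import *
if pick((476.5,89.4),40,51): place((617,-248-26.5),58,51)
move_to([480,60,330],R); sleep(.5)
import cv2
c=camera("scene"); cv2.imwrite("pics/end.png",c["image"][100:340,100:560,::-1])
for c in (c,camera("top")):
    P=cloud(c)[0]
    for n,a in dict(la=((460,-243),23.5,59,23),lb=((460,-292),23.5,59,23),ta=((617,-222),25.5,58,22),tb=((617,-274),25.5,58,22),g=((520,-114),24.5,56,22),on=((471,190),34,48,33)).items():
        print(n,[np.round(q,1) for q in item(P,*a)])
    for a in ((520,-114),(617,-248),(460,-267)): print([np.round(q,1) for q in rim(P,a)])
print(observe()["t"])
E
```

```text
held 47.62069917826667 61.752071504015476 t 50.1167
stop above rest 2 [0.66 0.72 0.41]
t 56.2667
la [array([ 459.2, -244.6]), np.float64(1.1), np.float64(84.5)]
lb [array([ 458.9, -293.4]), np.float64(0.7), np.float64(83.5)]
ta [array([ 616.7, -223.4]), np.float64(1.7), np.float64(86.0)]
tb [array([ 616.5, -275.3]), np.float64(1.6), np.float64(85.6)]
g [array([ 518.2, -115.2]), np.float64(1.2), np.float64(84.0)]
on [array([469.6, 190.6]), np.float64(1.4), np.float64(87.0)]
[array([ 521.5, -114.2,   63.2]), np.int64(619), np.float64(73.9)]
[array([ 617.8, -247.8,   63.1]), np.int64(741), np.float64(73.9)]
[array([ 461.5, -267.6,   63.3]), np.int64(543), np.float64(73.7)]
la [array([ 459.9, -244.2]), np.float64(1.1), np.float64(85.6)]
lb [array([ 459.6, -293.3]), np.float64(0.9), np.float64(84.3)]
ta [array([ 615.9, -223.1]), np.float64(2.0), np.float64(85.1)]
tb [array([ 615.9, -275.2]), np.float64(1.8), np.float64(85.0)]
g [array([ 520.5, -115.1]), np.float64(1.5), np.float64(83.4)]
  return _methods._mean(a, axis=axis, dtype=dtype,
  ret = ret.dtype.type(ret / rcount)
Traceback (most recent call last):
  File "vis.py", line 14, in item
    return x,np.median(np.abs(s.fun)),Q[:,2].max()
                                      ~~~~~~~~~~^^
ValueError: zero-size array to reduction operation maximum which has no identity
```

View pics/end.png

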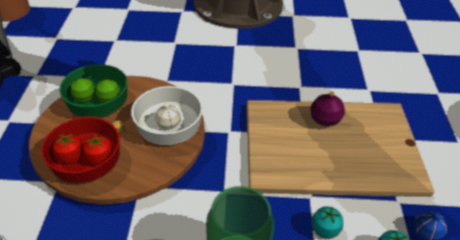

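The picture shows both limes in the green bowl (crop 95,90), both tomatoes in the red (80,150) and the garlic in the white (167,118), with the onion alone on the board. The fits agree: every item is within about 28 mm of its bowl's axis, and the bowls and onion have not moved. The error came only from the top view, where the arm hides the onion.

```bash
python3 -c "
from cell import *
print(close_job())"
```

```text
the job is handed in; nothing more can be done
None
```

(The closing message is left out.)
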